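# Index the swing-out lens arm over the specimen dish

## Task

The swing-out lens arm on the optical table is locked by a spring pin in the middle hole of its index plate. Hook a fingertip under the pull ring to lift the pin out of its hole, swing the arm one hole towards the white specimen dish, and release the ring so that the pin drops fully home in that next hole and the lens stands over the dish. Then move clear; do not force the arm, and leave the loose things around it where they are.

Things in the scene. Friction and masses are not known exactly. Their poses are not given: they have to be found in the camera images.
- index_stand: Fixed stand: grey base 210 x 100 x 10 mm, dark hinge column 42 mm across, aluminium index plate with five 10 mm holes. Origin on the table under the vertical hinge axis; x points from the hinge to the middle hole (about across the robot, to its left), y 90 degrees counter-clockwise of x (about towards the robot), z up.
- index_plate: Aluminium index plate of the stand, 58 (x) x 200 (y) x 12 mm, fixed with its centre 137 mm from the hinge along the stand's x, top 60 mm above the table. Five 10 mm holes on an arc of 150 mm radius about the hinge at boom angles -0.60, -0.30, 0, +0.30, +0.60 rad (45 mm apart). Origin: centre of its underside; axes as the stand's.
- hinge_axis (a point): Point on the vertical hinge axis of the boom, 78 mm above the table, at the end of the boom away from the lens; axes as the stand's. The hinge hub, 38 mm across, and its cap reach 95 mm above the table.
- boom (a joint): Angle of the lens arm (boom) about the hinge, rad: 0 = middle hole (the start), positive = counter-clockwise from above, to the stand's +y; next holes +-0.30, stops +-0.75. Black bar 24 mm wide, 72 to 84 mm above the table, hinge to lens. Light friction (0.7 N at the ring): stays where left. The 8 mm pin locks it with about 0.01 rad play.
- pin (a joint): Height of the spring pin above home, m: 0 = fully home, 10 mm deep in a hole; above 0.010 clear of the plate, so the boom can swing; upper stop 0.022. Spring pushes down with 4 N (home) to 6.5 N (top). Carried by the boom 150 mm from the hinge. Round foot: let go off a hole it rides on the plate (reads 0.010) and drops in by itself within about 3 mm of a hole.
- ring_centre (a point): Centre of the steel pull ring on top of the pin: 60 mm outside, 46 mm inside, 7 mm wire, rigid, standing across the boom (one looks through it along the boom), top leaning 20 degrees away from the hinge. Pin home: 129 mm above the table, 159 mm from the hinge axis; inner top 22 mm higher and 8 mm further out. x along the boom outward, z up. A brass bush below it reaches 96 mm height.
- lens_head (a point): Centre of the underside of the lens holder at the outer end of the boom: a black upright tube 58 mm across, from 62 to 96 mm above the table, open through the middle with a lens inside, 270 mm from the hinge axis. Axes as the boom's.
- dish_stand: The specimen dish: a shallow white round dish 62 mm across on a short steel pedestal, its rim 41 mm above the table, bolted down. Stands 270 mm from the hinge axis under the lens position of one of the two neighbouring holes: on the stand's +y side (nearer the robot) or its -y side. Origin on the table under its centre.
- sensor_block: A black square block 46 x 46 x 34 mm bolted down under the other neighbouring hole's lens position; not the target. Origin centre of underside.
- oil_bottle: Loose bystander: small upright bottle 32 mm across, 70 mm tall. Origin centre of underside.
- objective: Loose bystander: steel microscope objective standing nose up, 32 mm across, 50 mm tall. Origin centre of underside.
- slide_box: Loose bystander: grey box 85 x 35 x 30 mm. Origin centre of underside.
- screwdriver: Loose bystander: screwdriver 150 mm long lying along its x axis, handle to -x; origin under its middle part, on the table.
Not all that is in view belongs to the job. Several things look just like the dish_stand: the one meant starts nearest to the robot's base.

How it is judged (in metres and radians):
On the way, in this order (a step that is already met when the one before it is completed fails the run):
1. the pin is lifted out of the middle hole (value of joint pin above 0.0095 m and value of joint boom between -0.1 and 0.1 rad), for 0.1 s.
2. the arm is swung to the hole over the dish and the pin has dropped home (value of joint pin below 0.002 m and ((y of dish_stand in the frame of index_stand above 0 m and value of joint boom between 0.27 and 0.33 rad) or (y of dish_stand in the frame of index_stand below 0 m and value of joint boom between -0.33 and -0.27 rad))), for 0.2 s.
At the end, for the whole second after the job is handed in: The pin is home (within 2 mm of its lowest position) in the neighbouring hole on the dish's side, the arm within 0.03 rad of that hole and at rest, with the loose things within 20 mm of where they were (all of step 2 and velocity of joint boom between -0.05 and 0.05 rad/s and distance of each of oil_bottle, objective, slide_box, screwdriver from where it was at the start of the episode below 0.02 m); the robot touches nothing.
It fails at once if a loose bystander was moved more than 20 mm (distance of any of oil_bottle, objective, slide_box, screwdriver from where it was at the start of the episode above 0.02 m).
It fails at once if the arm or its stand was forced (robot pushed on it with more than 50 N) (contact force between any of the fingers, the arm and index_stand above 50 N).
It also fails if it takes over 48 s, if anything falls off the work surface, if the arm or the gripper's body presses on something with over 40 N, if the wrist force passes 120 N, or if a joint passes its speed limit or range.

## Robot

A 7-joint arm with a two-finger parallel gripper is mounted at the origin on the work surface. World frame = base frame: x ahead of the robot, y to its left, z up, the work surface at z = 0. Lengths are in mm, angles in rad, forces in N, time in s.
With the tool pointing down it reaches from about 425 to 950 mm from the base axis. Payload 16.7 kg.
Tool frame: the origin (TCP) lies at the very end of the fingers, on their centre line; the grasp point (between the pads) lies 19 mm behind it; z points along the fingers, y is the line along which they close (so a half turn about z gives the same grasp; the last joint's range is limited). The gripper opens to 94 mm and grips with 3 to 60 N. Pads are 16 mm wide; open, the fingers measure 119 mm over their backs; the gripper's body (75 mm by 177 mm) begins 78 mm behind the grasp point.
Start: joints at [0.995, 0.426, 0.074, 1.606, -0.034, 1.111, -0.067], TCP at [279.388, -614.424, 205.467] pointing down, gripper open.
Joint ranges: [-2.85, 2.85], [-0.5, 2.14], [-1.23, 1.37], [0.21, 2.46], [-1.02, 4.16], [0.16, 2.05], [-2.73, 2.73]. Speed limits (rad/s): [1.89, 1.89, 2.39, 2.39, 3.01, 3.01, 3.01].

## Interface

Orientations are given as a 3x3 rotation matrix whose columns are the frame's x, y, z axes.
In Python, from cell import manip gives the robot as it stands.
- The arm moves only by the tool drive_tool, never from a script. Its argument "commands" is a list of rows, each an object of numbers: "wx", "wy", "wz": the turn, a rotation vector about the tool's x, y, z in rad; "dx", "dy", "dz": the shift along the tool's x, y, z in m; "claw": the finger opening in m, from 0 to 0.094. A call has 1 to 20 rows; each row shifts and turns the commanded pose from where the row before left it, along the tool's axes as they then stand; what a row does not reach is not made up. A row lasts 1/10 s, in which the tool goes at most 50 mm and 8.59 degrees, less where a joint would pass 70% of its speed; a pose out of reach is approached as far as the arm can. A call with a gripper value outside its range is refused whole. The fingers move at their own pace and stop on an object; "force" is the grip in N (left out, the last holds). Time passes only in rows, so rows that do not move let the fingers close. It gives the time, the measured TCP pose, the force, the opening and the grip force at its end, in the units of the state.
- manip.sense(): the state, without advancing time (a new reading comes with each control period).
- manip.read_camera(name): name is "scene" or "top" or "wrist"; returns (picture, depth): 420x560x3 uint8, red, green, blue; 420x560 float32, mm along the optical axis (not along the pixel's ray), 0 where there is no reading.
- manip.camera_params(name): a dict with "intrinsics" (3x3 intrinsics, pixels), "xyz" and "orientation" of the camera in the world; the wrist camera has in their place "hand_eye" (4x4, takes a point from camera to tool coordinates, whose origin is the TCP and whose axes are the flange's). Camera axes: x right, y down, z forward; pixel columns grow to the right and rows downward; lengths in mm; the calibration is good to about 2 mm. A picture is of the moment at which its call begins: read the wrist's pose just before it. camera_params takes no time and is no camera call.
- manip.finish_job(): hands the job in; it is judged then, once.
Trained networks look in the newest picture that a camera, given by its name, has taken for a name from the list of things; names that differ only in an ending like _2 or _b are one class to them, and where a whole thing is asked for, a point or a joint stands for the part that bears it (a point fixed in the world has none). Each returns a list of dicts, best first, with "score" (0 to 1); they miss things now and then, are a little off and sometimes report something else, mostly with a low value. They report only what shows in the picture. A call takes as long as a camera call. They do not tell look-alikes from the thing itself.
- manip.spot_in(camera, label): "centre" ([x, y, z] in mm, in world coordinates, good to about 4 mm: the middle of the surface that is visible of it).
- manip.silhouettes(camera, label): "pixels" (420x560 bool, what is visible of it).
The state is a dict: "t": time; "joint_pos": joint angles; "joint_vel": joint speeds; "tau": joint torques, N m; "tcp_pos": TCP position; "orientation": TCP orientation; "force": force on the tool from outside, world axes, zero at the start; "ft_torque": the same for the moment, N m; "gripper_width": finger opening in mm; "gripper_force": force on a finger pad.
Only numpy, scipy, OpenCV 4.12 (cv2) and the standard library are available. Lean on these libraries where they do the work, as an engineer would, in place of code of your own. Each camera call takes 0.05 s, during which the arm holds its last target. There are 200 camera calls.

## Working session

There is one attempt and no reset: what is moved stays moved. The work goes in short steps, Python scripts to look and compute and a tool call to move; the robot and the scene stay as the last step left them, time stands still between calls to the robot, and variables do not carry over. Pictures are saved under pics/ and viewed, at most 10 in all, crops included, and the job is handed in when it is done.

Besides the shell and the picture viewer there is one more tool, called as name([rows], argument=value, ...), one row to a line, values as JSON. drive_tool: Moves the arm, as the interface text tells. Its arguments: {"type":"object","properties":{"commands":{"type":"array"},"force":{"type":"number"}},"required":["commands"]}

```bash
mkdir -p pics
cat > h.py <<'E'
import numpy as np, cv2
from cell import manip
def save(name,fn):
    im,d=manip.read_camera(name); cv2.imwrite(f'pics/{fn}.png',im[:,:,::-1]); np.save(f'pics/{fn}.npy',d); return im,d
def cam(name):
    p=manip.camera_params(name); K=np.array(p['intrinsics'])
    if 'hand_eye' in p:
        s=manip.sense(); T=np.eye(4);T[:3,:3]=s['orientation'];T[:3,3]=s['tcp_pos'];T=T@np.array(p['hand_eye']); return K,T[:3,:3],T[:3,3]
    return K,np.array(p['orientation']),np.array(p['xyz'])
def cloud(name,d):
    K,R,t=cam(name); v,u=np.mgrid[:d.shape[0],:d.shape[1]]
    P=np.stack([(u-K[0,2])/K[0,0]*d,(v-K[1,2])/K[1,1]*d,d],-1); return P@R.T+t
def proj(name,X):
    K,R,t=cam(name); p=(np.atleast_2d(X)-t)@R@K.T; return p[:,:2]/p[:,2:]
E
python3 - <<'E'
from h import *
for c in('top','scene'):
    save(c,c+'0')
    print(c,cam(c)[2])
    for l in('index_stand','index_plate','hinge_axis','boom','pin','ring_centre','lens_head','dish_stand','sensor_block','oil_bottle','objective','slide_box','screwdriver'):
        print(l,[(np.round(r['centre']).tolist(),round(r['score'],2)) for r in manip.spot_in(c,l)])
a=cv2.imread('pics/top0.png');b=cv2.imread('pics/scene0.png')
print(manip.sense()['t'],np.round(manip.sense()['orientation'],3).tolist())
E
```

```text
top [ 452.44153326   12.48745817 1121.65050645]
index_stand [([545.0, -91.0, 59.0], 0.55), ([512.0, 69.0, 34.0], 0.51)]
index_plate [([542.0, -74.0, 62.0], 0.82)]
hinge_axis [([548.0, -97.0, 56.0], 0.85)]
boom [([565.0, -46.0, 84.0], 0.77)]
pin [([566.0, -44.0, 138.0], 0.52)]
ring_centre [([561.0, -49.0, 136.0], 0.62)]
lens_head [([564.0, -45.0, 84.0], 0.82)]
dish_stand [([796.0, 91.0, 28.0], 0.94), ([799.0, -22.0, 33.0], 0.84), ([669.0, 30.0, 30.0], 0.73), ([783.0, -124.0, 31.0], 0.58)]
sensor_block [([511.0, 69.0, 34.0], 0.65)]
oil_bottle [([440.0, -190.0, 44.0], 0.58), ([647.0, -320.0, 24.0], 0.24)]
objective []
slide_box [([651.0, 136.0, 31.0], 0.62)]
screwdriver [([646.0, -321.0, 25.0], 0.71)]
scene [1038.03106853 -221.99122231  703.3719235 ]
index_stand [([565.0, -101.0, 58.0], 0.71)]
index_plate [([590.0, -75.0, 62.0], 0.82)]
hinge_axis [([562.0, -103.0, 57.0], 0.75)]
boom [([566.0, -51.0, 81.0], 0.94)]
pin [([572.0, -48.0, 131.0], 0.54)]
ring_centre [([568.0, -47.0, 129.0], 0.7)]
lens_head [([572.0, -53.0, 84.0], 0.56)]
dish_stand [([672.0, 31.0, 30.0], 0.97), ([797.0, -18.0, 31.0], 0.97), ([781.0, -127.0, 34.0], 0.77), ([795.0, 85.0, 29.0], 0.65)]
sensor_block [([510.0, 61.0, 33.0], 0.7), ([566.0, -105.0, 60.0], 0.47)]
oil_bottle [([447.0, -197.0, 49.0], 0.79), ([570.0, -50.0, 88.0], 0.36)]
objective [([677.0, -178.0, 33.0], 0.8)]
slide_box [([662.0, 128.0, 26.0], 0.64)]
screwdriver [([652.0, -322.0, 21.0], 0.95), ([569.0, -52.0, 87.0], 0.71)]
1.4 [[0.91, 0.414, -0.0], [0.414, -0.91, 0.0], [0.0, -0.0, -1.0]]
```

View pics/top0.png

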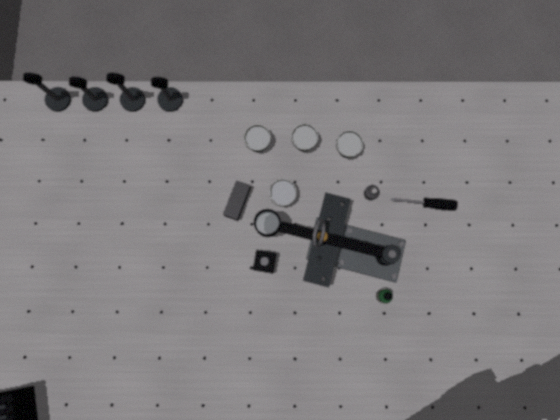

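View pics/scene0.png

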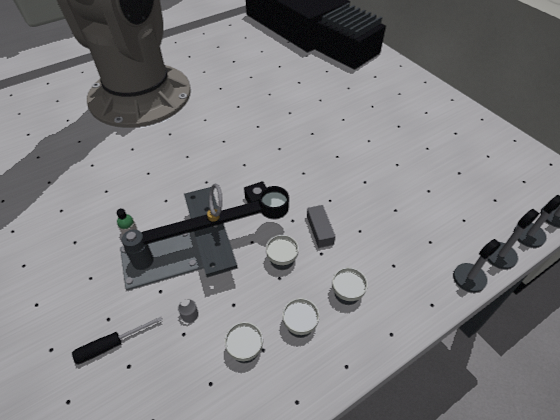

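Four white dishes look alike: top pixels (283,192), (258,138), (305,138) and (349,145). The one nearest the base is at (283,192), about (670, 30) mm. It is on the far side of the boom, so stand -y and target -0.30 rad. The sensor block is at (264,261), on the near side. Next I'll measure the stand geometry and check this in a close crop.

Run:
```python
from h import *
im=cv2.imread('pics/top0.png')
for c in('top','scene'):
    d=np.load(f'pics/{c}0.npy'); P=cloud(c,d).reshape(-1,3)
    ok=(d.reshape(-1)>0)&(abs(P[:,0]-560)<170)&(abs(P[:,1]+70)<200)
    P=P[ok]
    b=P[(P[:,2]>78)&(P[:,2]<100)]
    # iterative line fit of the boom
    q=b
    for _ in range(6):
        m=q[:,:2].mean(0); u=np.linalg.svd(q[:,:2]-m,full_matrices=False)[2][0]; u*=np.sign(u[1])
        n=np.array([-u[1],u[0]]); q=b[abs((b[:,:2]-m)@n)<16]
    s=(q[:,:2]-m)@u; print(c,'boom dir',np.degrees(np.arctan2(u[1],u[0])),'ends',m+u*s.min(),m+u*s.max(),len(q))
    pl=P[(P[:,2]>55)&(P[:,2]<66)]; (cx,cy),wh,a=cv2.minAreaRect(pl[:,:2].astype(np.float32)); print('plate',cx,cy,wh,a,len(pl))
    r=P[(P[:,2]>112)&(P[:,2]<175)]; print('ring',r.mean(0),r.min(0),r.max(0),len(r))
    hb=P[(P[:,2]>90)&(P[:,1]<-150)]; print('hub',hb.mean(0),len(hb))
    (cx,cy),wh,a=cv2.minAreaRect(b[b[:,1]>5][:,:2].astype(np.float32)); print('lens',cx,cy,wh)
a=cv2.resize(im[120:310,210:470],None,fx=3,fy=3,interpolation=cv2.INTER_CUBIC);cv2.imwrite('pics/crop.png',np.clip(a*1.6,0,255).astype(np.uint8))
```

```text
top boom dir 75.66614810938337 ends [ 520.38415856 -218.40735476] [598.94140801  89.02599728] 1728
plate 523.5542602539062 -92.01077270507812 (268.2191467285156, 199.7241668701172) 39.02534103393555 1990
ring [564.4969184  -43.37380571 141.11230323] [535.79758973 -58.73716593 112.75517966] [592.30403695 -32.208326   160.07181299] 149
hub [ 524.15970701 -199.6013494    93.07981263] 99
lens 591.49365234375 46.64056396484375 (56.48548889160156, 82.78189086914062)
scene boom dir 77.03272158046623 ends [ 528.7592364  -219.74133413] [599.71562907  88.40736041] 2080
plate 547.6705322265625 -94.19905090332031 (294.60247802734375, 206.21412658691406) 31.068561553955078 2196
ring [570.90032948 -46.16341316 138.67761411] [540.16752506 -61.25300747 112.47541253] [595.6125346  -34.44882205 160.00551236] 209
hub [ 528.67482862 -201.02555183   93.08263577] 127
lens 595.2405395507812 47.45924377441406 (57.44200897216797, 82.8208999633789)
```

View pics/crop.png

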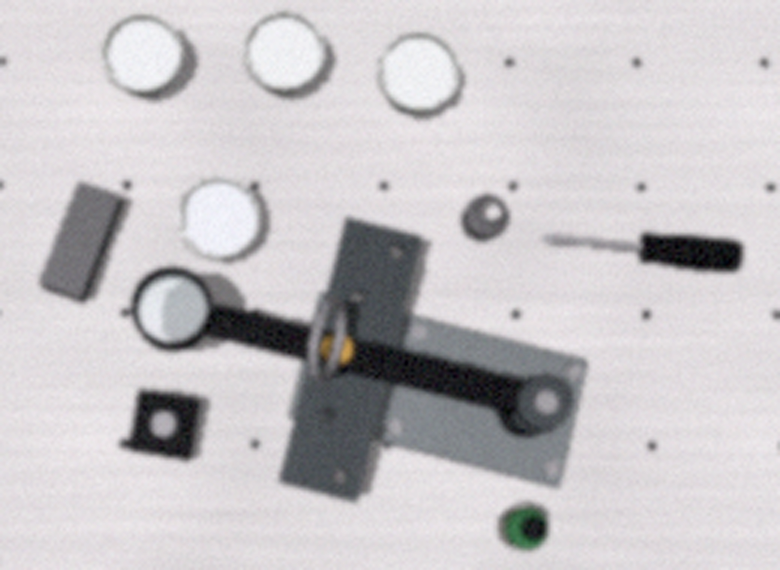

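Crop: the dish at (222,220) is the nearest one and sits beside the lens at (172,308), on the far side. So the boom goes from about 76.3° to 59° world yaw. Plan: with the fingers closed, go through the ring from the hinge side, tilted 35° below horizontal. First the travel, high up.

drive_tool([
  {"dx": 0.026,"dy": -0.0185,"dz": -0.0083,"claw": 0},
  {"dx": 0.026,"dy": -0.0185,"dz": -0.0083,"claw": 0},
  {"dx": 0.026,"dy": -0.0185,"dz": -0.0083,"claw": 0},
  {"dx": 0.026,"dy": -0.0185,"dz": -0.0083,"claw": 0},
  {"dx": 0.026,"dy": -0.0185,"dz": -0.0083,"claw": 0},
  {"dx": 0.026,"dy": -0.0185,"dz": -0.0083,"claw": 0},
  {"dx": 0.026,"dy": -0.0185,"dz": -0.0083,"claw": 0},
  {"dx": 0.026,"dy": -0.0185,"dz": -0.0083,"claw": 0},
  {"dx": 0.026,"dy": -0.0185,"dz": -0.0083,"claw": 0},
  {"dx": 0.026,"dy": -0.0185,"dz": -0.0083,"claw": 0},
  {"dx": 0.026,"dy": -0.0185,"dz": -0.0083,"claw": 0},
  {"dx": 0.026,"dy": -0.0185,"dz": -0.0083,"claw": 0},
  {"dx": 0.026,"dy": -0.0185,"dz": -0.0083,"claw": 0},
  {"dx": 0.026,"dy": -0.0185,"dz": -0.0083,"claw": 0},
  {"dx": 0.026,"dy": -0.0185,"dz": -0.0083,"claw": 0},
])

```text
invalid input at $.commands[0]: expected keys wx, wy, wz, dx, dy, dz, claw
```

drive_tool([
  {"wz": -0.09},
  {"wz": -0.09},
  {"wz": -0.09},
  {"wz": -0.09},
  {"wz": -0.09},
  {"wz": -0.09},
  {"wz": -0.09},
  {"wz": -0.09},
  {"wz": -0.09},
  {"wz": -0.09},
])

```text
invalid input at $.commands[0]: expected keys wx, wy, wz, dx, dy, dz, claw
```

drive_tool([
  {"wy": 0.096},
  {"wy": 0.096},
  {"wy": 0.096},
  {"wy": 0.096},
  {"wy": 0.096},
  {"wy": 0.096},
  {"wy": 0.096},
  {"wy": 0.096},
  {"wy": 0.096},
  {"wy": 0.096},
])

```text
invalid input at $.commands[0]: expected keys wx, wy, wz, dx, dy, dz, claw
```

```bash
cat > st.py <<'E'
from h import *
s=manip.sense(); R=np.array(s['orientation']); print(s['t'],np.round(s['tcp_pos'],1),np.round(s['joint_pos'],2),np.round(s['force'],1),s['gripper_width']); print(np.round(R,3))
H=np.array([526,-200]);a=np.radians(76.3);u=np.array([np.cos(a),np.sin(a),0])
E
python3 st.py
```

```text
1.4 [ 279.4 -614.4  205.5] [ 0.99  0.43  0.07  1.61 -0.03  1.11 -0.07] [-0.8 -0.5 -0.2] 93.77666395630753
[[ 0.91   0.414 -0.   ]
 [ 0.414 -0.91   0.   ]
 [ 0.    -0.    -1.   ]]
```

All seven keys are required.

drive_tool([
  {"wx": 0,"wy": 0,"wz": 0,"dx": 0.039,"dy": -0.0277,"dz": -0.0125,"claw": 0},
  {"wx": 0,"wy": 0,"wz": 0,"dx": 0.039,"dy": -0.0277,"dz": -0.0125,"claw": 0},
  {"wx": 0,"wy": 0,"wz": 0,"dx": 0.039,"dy": -0.0277,"dz": -0.0125,"claw": 0},
  {"wx": 0,"wy": 0,"wz": 0,"dx": 0.039,"dy": -0.0277,"dz": -0.0125,"claw": 0},
  {"wx": 0,"wy": 0,"wz": 0,"dx": 0.039,"dy": -0.0277,"dz": -0.0125,"claw": 0},
  {"wx": 0,"wy": 0,"wz": 0,"dx": 0.039,"dy": -0.0277,"dz": -0.0125,"claw": 0},
  {"wx": 0,"wy": 0,"wz": 0,"dx": 0.039,"dy": -0.0277,"dz": -0.0125,"claw": 0},
  {"wx": 0,"wy": 0,"wz": 0,"dx": 0.039,"dy": -0.0277,"dz": -0.0125,"claw": 0},
  {"wx": 0,"wy": 0,"wz": 0,"dx": 0.039,"dy": -0.0277,"dz": -0.0125,"claw": 0},
  {"wx": 0,"wy": 0,"wz": 0,"dx": 0.039,"dy": -0.0277,"dz": -0.0125,"claw": 0},
])

```text
t: 2.4
tcp_pos: [520.4, -199.0, 331.4]
orientation: [[0.91, 0.414, 0.001], [0.414, -0.91, -0.0], [0.0, 0.0, -1.0]]
force: [1.0, -0.2, 1.2]
gripper_width: 17.2
gripper_force: 0.0
```

drive_tool([
  {"wx": 0,"wy": 0,"wz": -0.113,"dx": 0,"dy": 0,"dz": 0,"claw": 0},
  {"wx": 0,"wy": 0,"wz": -0.113,"dx": 0,"dy": 0,"dz": 0,"claw": 0},
  {"wx": 0,"wy": 0,"wz": -0.113,"dx": 0,"dy": 0,"dz": 0,"claw": 0},
  {"wx": 0,"wy": 0,"wz": -0.113,"dx": 0,"dy": 0,"dz": 0,"claw": 0},
  {"wx": 0,"wy": 0,"wz": -0.113,"dx": 0,"dy": 0,"dz": 0,"claw": 0},
  {"wx": 0,"wy": 0,"wz": -0.113,"dx": 0,"dy": 0,"dz": 0,"claw": 0},
  {"wx": 0,"wy": 0,"wz": -0.113,"dx": 0,"dy": 0,"dz": 0,"claw": 0},
  {"wx": 0,"wy": 0,"wz": -0.113,"dx": 0,"dy": 0,"dz": 0,"claw": 0},
])

```text
t: 3.2
tcp_pos: [519.7, -200.9, 330.6]
orientation: [[0.233, 0.972, 0.0], [0.972, -0.233, -0.0], [0.0, 0.0, -1.0]]
force: [0.4, 0.5, 0.7]
gripper_width: 0.6
gripper_force: 0.0
```

drive_tool([
  {"wx": 0,"wy": 0.096,"wz": 0,"dx": 0,"dy": 0,"dz": 0,"claw": 0},
  {"wx": 0,"wy": 0.096,"wz": 0,"dx": 0,"dy": 0,"dz": 0,"claw": 0},
  {"wx": 0,"wy": 0.096,"wz": 0,"dx": 0,"dy": 0,"dz": 0,"claw": 0},
  {"wx": 0,"wy": 0.096,"wz": 0,"dx": 0,"dy": 0,"dz": 0,"claw": 0},
  {"wx": 0,"wy": 0.096,"wz": 0,"dx": 0,"dy": 0,"dz": 0,"claw": 0},
  {"wx": 0,"wy": 0.096,"wz": 0,"dx": 0,"dy": 0,"dz": 0,"claw": 0},
  {"wx": 0,"wy": 0.096,"wz": 0,"dx": 0,"dy": 0,"dz": 0,"claw": 0},
  {"wx": 0,"wy": 0.096,"wz": 0,"dx": 0,"dy": 0,"dz": 0,"claw": 0},
  {"wx": 0,"wy": 0.096,"wz": 0,"dx": 0,"dy": 0,"dz": 0,"claw": 0},
  {"wx": 0,"wy": 0.096,"wz": 0,"dx": 0,"dy": 0,"dz": 0,"claw": 0},
])

```text
t: 4.2
tcp_pos: [519.8, -201.4, 330.8]
orientation: [[0.135, 0.971, 0.196], [0.554, -0.239, 0.797], [0.821, 0.001, -0.571]]
force: [-0.3, 0.8, 0.2]
gripper_width: 0.4
gripper_force: 0.0
```

```bash
python3 st.py
```

```text
4.2 [ 519.8 -201.4  330.8] [ 0.91  0.45 -0.23  1.64 -0.74  1.57  0.64] [-0.3  0.8  0.2] 0.3636619635518316
[[ 0.135  0.971  0.196]
 [ 0.554 -0.239  0.797]
 [ 0.821  0.001 -0.571]]
```

drive_tool([
  {"wx": 0,"wy": 0,"wz": 0,"dx": -0.0105,"dy": 0.0009,"dz": 0.0226,"claw": 0},
  {"wx": 0,"wy": 0,"wz": 0,"dx": -0.0105,"dy": 0.0009,"dz": 0.0226,"claw": 0},
  {"wx": 0,"wy": 0,"wz": 0,"dx": -0.0105,"dy": 0.0009,"dz": 0.0226,"claw": 0},
  {"wx": 0,"wy": 0,"wz": 0,"dx": -0.0105,"dy": 0.0009,"dz": 0.0226,"claw": 0},
  {"wx": 0,"wy": 0,"wz": 0,"dx": -0.0105,"dy": 0.0009,"dz": 0.0226,"claw": 0},
  {"wx": 0,"wy": 0,"wz": 0,"dx": -0.0105,"dy": 0.0009,"dz": 0.0226,"claw": 0},
  {"wx": 0,"wy": 0,"wz": 0,"dx": -0.0105,"dy": 0.0009,"dz": 0.0226,"claw": 0},
  {"wx": 0,"wy": 0,"wz": 0,"dx": 0,"dy": 0,"dz": 0,"claw": 0},
])

```text
t: 5.0
tcp_pos: [545.9, -115.4, 177.7]
orientation: [[0.137, 0.972, 0.192], [0.555, -0.236, 0.798], [0.82, -0.003, -0.572]]
force: [-0.7, 0.0, 0.8]
gripper_width: 0.4
gripper_force: 0.0
```

```bash
python3 st.py
python3 - <<'E'
from h import *
im,d=save('wrist','w1'); P=cloud('wrist',d)
s=manip.sense();R=np.array(s['orientation']);t=np.array(s['tcp_pos'])
m=(P[...,2]>108)&(P[...,2]<170)&(abs(P[...,0]-565)<45)&(abs(P[...,1]+43)<30)&(d>0)
q=P[m]; print('wrist ring',len(q),q.mean(0),q.min(0),q.max(0)); v,u=np.nonzero(m); print(u.min(),u.max(),v.min(),v.max())
print('in tool',((q-t)@R).mean(0),((q-t)@R).min(0),((q-t)@R).max(0))
E
```

```text
5.0 [ 545.9 -115.4  177.7] [ 0.82  0.57 -0.28  1.84 -0.79  1.25  0.77] [-0.7  0.   0.8] 0.44044391731773425
[[ 0.137  0.972  0.192]
 [ 0.555 -0.236  0.798]
 [ 0.82  -0.003 -0.572]]
wrist ring 1134 [566.57283157 -49.93716179 136.94744664] [537.53236179 -64.4499329  108.22054878] [595.94762692 -36.5131367  159.41446746]
251 316 186 239
in tool [ 5.29470639  3.97057527 81.31160779] [-23.50649579 -25.89521975  73.50220422] [29.11298506 34.02186793 92.42313615]
```

View pics/w1.png

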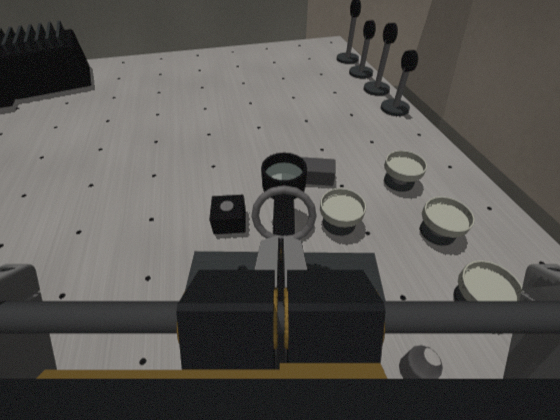

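The wrist picture shows the ring centred at about (284,215), with the closed fingertips at (281,240) pointing through it. In the tool frame the ring centre is about (0, 4, 82) mm. I'll go through it to 20 mm beyond.

drive_tool([
  {"wx": 0,"wy": 0,"wz": 0,"dx": 0.001,"dy": 0.002,"dz": 0.014,"claw": 0},
  {"wx": 0,"wy": 0,"wz": 0,"dx": 0.001,"dy": 0.002,"dz": 0.014,"claw": 0},
  {"wx": 0,"wy": 0,"wz": 0,"dx": 0,"dy": 0,"dz": 0.012,"claw": 0},
  {"wx": 0,"wy": 0,"wz": 0,"dx": 0,"dy": 0,"dz": 0.012,"claw": 0},
  {"wx": 0,"wy": 0,"wz": 0,"dx": 0,"dy": 0,"dz": 0.01,"claw": 0},
  {"wx": 0,"wy": 0,"wz": 0,"dx": 0,"dy": 0,"dz": 0.01,"claw": 0},
  {"wx": 0,"wy": 0,"wz": 0,"dx": 0,"dy": 0,"dz": 0.01,"claw": 0},
  {"wx": 0,"wy": 0,"wz": 0,"dx": 0,"dy": 0,"dz": 0.01,"claw": 0},
  {"wx": 0,"wy": 0,"wz": 0,"dx": 0,"dy": 0,"dz": 0.01,"claw": 0},
  {"wx": 0,"wy": 0,"wz": 0,"dx": 0,"dy": 0,"dz": 0,"claw": 0},
])

```text
t: 6.05
tcp_pos: [570.4, -34.6, 122.1]
orientation: [[0.136, 0.972, 0.193], [0.556, -0.236, 0.797], [0.82, -0.001, -0.573]]
force: [1.1, -0.1, 0.9]
gripper_width: 0.5
gripper_force: 0.0
```

```bash
python3 st.py
python3 - <<'E'
from h import *
im,d=save('wrist','w2'); im,d=save('scene','s2')
a=cv2.imread('pics/w2.png')[130:300,180:390];b=cv2.imread('pics/s2.png')[130:300,110:320]
cv2.imwrite('pics/c2.png',cv2.convertScaleAbs(np.vstack([cv2.resize(a,None,fx=1.75,fy=1.75),cv2.resize(b,None,fx=1.75,fy=1.75)]),alpha=1.4))
E
```

```text
6.05 [570.4 -34.6 122.1] [ 0.73  0.63 -0.34  1.92 -0.88  1.07  0.81] [ 1.1 -0.1  0.9] 0.5155656278497903
[[ 0.136  0.972  0.193]
 [ 0.556 -0.236  0.797]
 [ 0.82  -0.001 -0.573]]
```

View pics/c2.png

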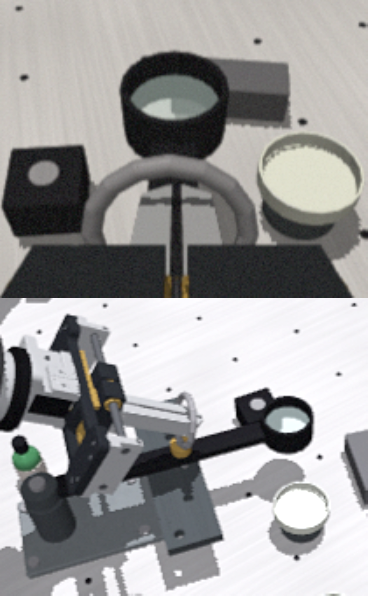

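Pictures: the wrist view (top half) shows the fingers through the ring, and the scene view agrees. I'll go 8 mm deeper and then lift straight up to find contact.

drive_tool([
  {"wx": 0,"wy": 0,"wz": 0,"dx": 0,"dy": 0,"dz": 0.008,"claw": 0},
  {"wx": 0,"wy": 0,"wz": 0,"dx": 0.0033,"dy": 0,"dz": -0.0023,"claw": 0},
  {"wx": 0,"wy": 0,"wz": 0,"dx": 0.0033,"dy": 0,"dz": -0.0023,"claw": 0},
  {"wx": 0,"wy": 0,"wz": 0,"dx": 0.0033,"dy": 0,"dz": -0.0023,"claw": 0},
  {"wx": 0,"wy": 0,"wz": 0,"dx": 0,"dy": 0,"dz": 0,"claw": 0},
])

```text
t: 6.65
tcp_pos: [572.3, -30.2, 130.6]
orientation: [[0.136, 0.971, 0.195], [0.558, -0.238, 0.795], [0.819, 0.001, -0.574]]
force: [-0.2, -1.0, -4.3]
gripper_width: 1.0
gripper_force: 1.8
```

drive_tool([
  {"wx": 0,"wy": 0,"wz": 0,"dx": 0.0033,"dy": 0,"dz": -0.0023,"claw": 0},
  {"wx": 0,"wy": 0,"wz": 0,"dx": 0,"dy": 0,"dz": 0,"claw": 0},
])

```text
t: 6.85
tcp_pos: [572.3, -30.1, 134.4]
orientation: [[0.136, 0.971, 0.195], [0.557, -0.238, 0.795], [0.819, 0.0, -0.574]]
force: [0.0, -1.3, -4.9]
gripper_width: 0.4
gripper_force: 2.3
```

drive_tool([
  {"wx": 0,"wy": 0,"wz": 0,"dx": 0.0033,"dy": 0,"dz": -0.0023,"claw": 0},
  {"wx": 0,"wy": 0,"wz": 0,"dx": 0,"dy": 0,"dz": 0,"claw": 0},
])

```text
t: 7.05
tcp_pos: [572.3, -29.9, 138.5]
orientation: [[0.136, 0.971, 0.195], [0.557, -0.238, 0.795], [0.819, 0.0, -0.574]]
force: [-1.5, -2.5, -5.6]
gripper_width: 0.4
gripper_force: 2.7
```

drive_tool([
  {"wx": 0,"wy": 0,"wz": 0,"dx": 0.0033,"dy": 0,"dz": -0.0023,"claw": 0},
  {"wx": 0,"wy": 0,"wz": 0,"dx": 0,"dy": 0,"dz": 0,"claw": 0},
])

```text
t: 7.25
tcp_pos: [572.4, -29.8, 142.6]
orientation: [[0.136, 0.971, 0.195], [0.557, -0.238, 0.796], [0.819, 0.0, -0.574]]
force: [-1.9, -2.4, -7.1]
gripper_width: 0.8
gripper_force: 3.0
```

```bash
cat > m.py <<'E'
from h import *
s=manip.sense(); print(s['t'],np.round(s['force'],1))
im,d=save('scene','s3'); P=cloud('scene',d); 
im,d2=save('wrist','w3'); Q=cloud('wrist',d2)
for n,X,dd,sl in(('scene',P,d,None),('wrist',Q,d2,None)):
    # lens head / boom outer part: points 78..100 high beyond ring
    X=X[dd>0]; b=X[(X[:,2]>88)&(X[:,2]<100)&(np.hypot(X[:,0]-526,X[:,1]+200)>235)&(np.hypot(X[:,0]-526,X[:,1]+200)<305)]
    if len(b)>10:
        (cx,cy),r=cv2.minEnclosingCircle(b[:,:2].astype(np.float32)); print(n,'lens',round(cx),round(cy),round(r),'angle',np.degrees(np.arctan2(cy+200,cx-526)),len(b))
    h=X[(X[:,2]>125)&(X[:,2]<190)&(abs(X[:,:2]-(s['tcp_pos'][:2]-np.array([2,10]))).max(1)<25)]
    if len(h): print(n,'ring top',np.sort(h[:,2])[-8:].round(1))
E
python3 m.py
```

```text
7.25 [-1.9 -2.4 -7.1]
scene lens 597 61 30 angle 74.79855175621286 282
scene ring top [179.8 179.9 180.2 180.4 180.8 181.4 181.6 182.2]
wrist lens 596 58 29 angle 74.84930003836604 1041
wrist ring top [178.6 178.6 178.6 178.7 178.9 178.9 179.1 179.3]
```

The ring has risen about 19 mm, close to the 22 mm stop. I'll ease down 4 mm, then swing about 0.28 rad around the hinge, clockwise towards the dish.

drive_tool([
  {"wx": 0,"wy": 0,"wz": 0,"dx": -0.0033,"dy": 0,"dz": 0.0023,"claw": 0},
  {"wx": -0.0123,"wy": 0,"wz": 0.0086,"dx": 0,"dy": 0.0027,"dz": -0.0001,"claw": 0},
  {"wx": -0.0164,"wy": 0,"wz": 0.0115,"dx": 0,"dy": 0.0035,"dz": -0.0001,"claw": 0},
  {"wx": -0.0164,"wy": 0,"wz": 0.0115,"dx": 0,"dy": 0.0035,"dz": -0.0001,"claw": 0},
  {"wx": -0.0164,"wy": 0,"wz": 0.0115,"dx": 0,"dy": 0.0035,"dz": -0.0001,"claw": 0},
  {"wx": -0.0164,"wy": 0,"wz": 0.0115,"dx": 0,"dy": 0.0035,"dz": -0.0001,"claw": 0},
  {"wx": -0.0164,"wy": 0,"wz": 0.0115,"dx": 0,"dy": 0.0035,"dz": -0.0001,"claw": 0},
  {"wx": 0,"wy": 0,"wz": 0,"dx": 0,"dy": 0,"dz": 0,"claw": 0},
])

```text
t: 8.15
tcp_pos: [591.7, -36.1, 138.7]
orientation: [[0.2, 0.937, 0.286], [0.537, -0.349, 0.768], [0.819, 0.0, -0.574]]
force: [-2.1, -3.1, -6.0]
gripper_width: 0.5
gripper_force: 2.9
```

```bash
python3 m.py
```

```text
8.15 [-2.1 -3.1 -6. ]
scene lens 626 50 30 angle 68.24920962809522 294
scene ring top [178.3 178.4 178.8 178.9 178.9 179.1 179.2 179.8]
wrist lens 625 49 30 angle 68.38579849477185 1064
wrist ring top [175.4 175.4 175.5 175.5 175.7 175.7 175.8 175.9]
```

The boom follows the finger. I'll swing another 0.18 rad.

drive_tool([
  {"wx": -0.0164,"wy": 0,"wz": 0.0115,"dx": 0,"dy": 0.0035,"dz": -0.0001,"claw": 0},
  {"wx": -0.0164,"wy": 0,"wz": 0.0115,"dx": 0,"dy": 0.0035,"dz": -0.0001,"claw": 0},
  {"wx": -0.0164,"wy": 0,"wz": 0.0115,"dx": 0,"dy": 0.0035,"dz": -0.0001,"claw": 0},
  {"wx": -0.0164,"wy": 0,"wz": 0.0115,"dx": 0,"dy": 0.0035,"dz": -0.0001,"claw": 0},
  {"wx": -0.0164,"wy": 0,"wz": 0.0115,"dx": 0,"dy": 0.0035,"dz": -0.0001,"claw": 0},
  {"wx": -0.0164,"wy": 0,"wz": 0.0115,"dx": 0,"dy": 0.0035,"dz": -0.0001,"claw": 0},
  {"wx": -0.0164,"wy": 0,"wz": 0.0115,"dx": 0,"dy": 0.0035,"dz": -0.0001,"claw": 0},
  {"wx": -0.0164,"wy": 0,"wz": 0.0115,"dx": 0,"dy": 0.0035,"dz": -0.0001,"claw": 0},
  {"wx": -0.0123,"wy": 0,"wz": 0.0086,"dx": 0,"dy": 0.0027,"dz": -0.0001,"claw": 0},
  {"wx": 0,"wy": 0,"wz": 0,"dx": 0,"dy": 0,"dz": 0,"claw": 0},
])

```text
t: 9.25
tcp_pos: [619.0, -49.7, 139.1]
orientation: [[0.291, 0.862, 0.415], [0.494, -0.507, 0.706], [0.819, -0.0, -0.573]]
force: [-1.9, -4.4, -6.6]
gripper_width: 0.5
gripper_force: 3.0
```

```bash
python3 m.py
```

```text
9.25 [-1.9 -4.4 -6.6]
scene lens 667 29 30 angle 58.42296881596078 317
scene ring top [180.4 180.5 180.6 180.9 181.2 181.6 181.9 182. ]
wrist lens 667 28 29 angle 58.348415277466415 1047
wrist ring top [178.  178.1 178.1 178.3 178.4 178.4 179.  179.2]
```

Swung 0.287 rad so far. I'll add a 0.013 rad trim and then lower by 18 mm.

drive_tool([
  {"wx": -0.0107,"wy": 0,"wz": 0.0075,"dx": 0,"dy": 0.0023,"dz": 0,"claw": 0},
  {"wx": 0,"wy": 0,"wz": 0,"dx": 0,"dy": 0,"dz": 0,"claw": 0},
  {"wx": 0,"wy": 0,"wz": 0,"dx": -0.0025,"dy": 0,"dz": 0.0017,"claw": 0},
  {"wx": 0,"wy": 0,"wz": 0,"dx": -0.0025,"dy": 0,"dz": 0.0017,"claw": 0},
  {"wx": 0,"wy": 0,"wz": 0,"dx": -0.0025,"dy": 0,"dz": 0.0017,"claw": 0},
  {"wx": 0,"wy": 0,"wz": 0,"dx": -0.0025,"dy": 0,"dz": 0.0017,"claw": 0},
  {"wx": 0,"wy": 0,"wz": 0,"dx": -0.0025,"dy": 0,"dz": 0.0017,"claw": 0},
  {"wx": 0,"wy": 0,"wz": 0,"dx": -0.0025,"dy": 0,"dz": 0.0017,"claw": 0},
  {"wx": 0,"wy": 0,"wz": 0,"dx": 0,"dy": 0,"dz": 0,"claw": 0},
])

```text
t: 10.25
tcp_pos: [621.0, -50.2, 121.0]
orientation: [[0.296, 0.856, 0.423], [0.49, -0.517, 0.702], [0.82, -0.0, -0.573]]
force: [-0.4, -0.5, 0.4]
gripper_width: 0.7
gripper_force: 0.0
```

```bash
python3 m.py
```

```text
10.25 [-0.4 -0.5  0.4]
scene lens 671 28 29 angle 57.53099279800234 310
scene ring top [162.6 162.7 162.8 163.1 163.1 163.2 164.5 165.5]
wrist lens 670 26 29 angle 57.488419039808946 1180
wrist ring top [159.7 160.1 160.2 160.2 160.3 160.3 160.8 161.4]
```

Force is zero, the ring is back at its home height (about 160 mm, against 170 if the pin were riding on the plate) and the boom angle has changed by -0.302 rad. I'll withdraw along the finger.

drive_tool([
  {"wx": 0,"wy": 0,"wz": 0,"dx": -0.002,"dy": 0,"dz": 0,"claw": 0},
  {"wx": 0,"wy": 0,"wz": 0,"dx": 0,"dy": 0,"dz": -0.01,"claw": 0},
  {"wx": 0,"wy": 0,"wz": 0,"dx": 0,"dy": 0,"dz": -0.01,"claw": 0},
  {"wx": 0,"wy": 0,"wz": 0,"dx": 0,"dy": 0,"dz": -0.01,"claw": 0},
  {"wx": 0,"wy": 0,"wz": 0,"dx": 0,"dy": 0,"dz": -0.015,"claw": 0},
  {"wx": 0,"wy": 0,"wz": 0,"dx": 0,"dy": 0,"dz": -0.02,"claw": 0},
  {"wx": 0,"wy": 0,"wz": 0,"dx": 0,"dy": 0,"dz": -0.025,"claw": 0},
  {"wx": 0,"wy": 0,"wz": 0,"dx": 0.01,"dy": 0,"dz": -0.025,"claw": 0},
  {"wx": 0,"wy": 0,"wz": 0,"dx": 0.02,"dy": 0,"dz": -0.025,"claw": 0},
  {"wx": 0,"wy": 0,"wz": 0,"dx": 0.02,"dy": 0,"dz": -0.02,"claw": 0},
  {"wx": 0,"wy": 0,"wz": 0,"dx": 0,"dy": 0,"dz": 0,"claw": 0},
])

```text
t: 11.45
tcp_pos: [567.7, -141.6, 255.8]
orientation: [[0.295, 0.855, 0.427], [0.494, -0.519, 0.698], [0.818, 0.005, -0.575]]
force: [0.3, 0.4, 0.0]
gripper_width: 0.3
gripper_force: 0.0
```

```bash
python3 m.py
python3 - <<'E'
from h import *
im,d=save('scene','s4'); P=cloud('scene',d)[d>0]
r=P[(P[:,2]>112)&(P[:,2]<185)&(np.hypot(P[:,0]-613,P[:,1]+63)<38)]; print(len(r),r[:,2].max(),r.mean(0))
a=cv2.imread('pics/s4.png')[130:380,50:400];cv2.imwrite('pics/c4.png',cv2.convertScaleAbs(cv2.resize(a,None,fx=2,fy=2),alpha=1.4))
E
```

```text
11.45 [0.3 0.4 0. ]
scene lens 671 28 30 angle 57.53658401996594 314
wrist lens 668 27 29 angle 57.93023581015007 402
199 160.13615831145148 [617.07920209 -66.40803339 139.8277584 ]
```

View pics/c4.png

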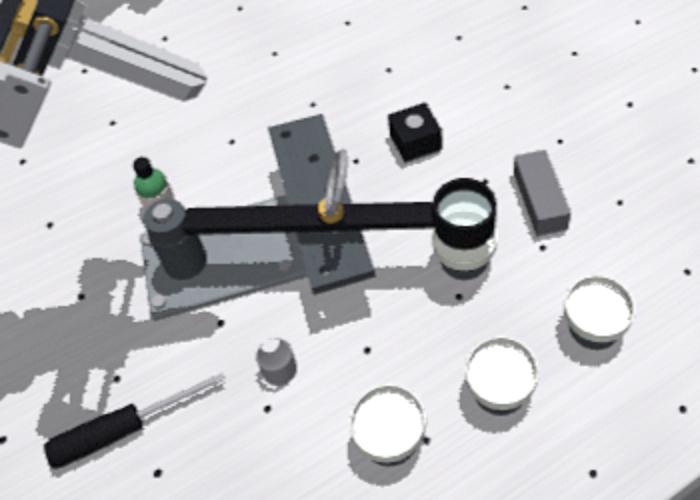

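The lens at (464,212) stands over the dish, and the ring top is at 160.1 mm, the same as at the start, so the pin is home. The robot is clear and the bystanders show no sign of having moved. Handing in.

```bash
python3 -c "
from cell import manip
print(manip.finish_job())"
```

```text
the job is handed in; nothing more can be done
None
```

The lens arm is now one hole over, about -0.30 rad, with the pin measured home and the lens over the specimen dish; the robot is clear and the job is handed in at about 11.5 s, though no verdict came back.

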